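# Lever open the snap-shut cover of a terminal box

### The job

The terminal box's hinged cover is snapped shut and has no handle: put the blade of the flat pry tool into the notch in its front wall, lever the cover free of its catches with the tool (keep the fingers off the cover until it has come free) and swing it up until it stands nearly upright. Then lay the pry tool down flat on the table beside or in front of the box, not on or in it. Leave the tape roll and the two jars where they stand.

Things in the scene. Friction and masses are not known exactly. Their poses are not given: they have to be found in the camera images.
- case: grey painted steel terminal box, fixed, 140 (x) x 180 (y) x 100 (z) mm, walls 4 mm. Origin: centre of its underside; z up; -x is its front, roughly towards the robot, with a pry notch in the middle of the front wall. Behind the notch it is empty down to 44 mm above the table. Cable glands stick out 20 mm from the middle of its left and right sides, 45 mm up; low lugs at their feet.
- notch (a point): middle of the notch's sill (its bottom) at the outer face of the front wall, 70 mm in front of the box's origin, 88 mm above the table: the fulcrum for the blade. The notch is cut through the 4 mm wall, 60 mm wide, open upward. The shut cover's underside is 95 mm above the table, so a slot 7 mm high is left between sill and cover. Axes as the box's.
- cover (a joint): hinge angle of the cover, rad: 0 shut, grows as its front edge swings up; 1.57 upright, stops at 1.75. Two sprung catches, 52 mm left and right of the middle just behind the front wall, hold it: prying takes about 15 to 22 N up on the cover 40 mm behind the front wall; they let go before 0.12 rad. Then the stiff hinge keeps the cover where it is left (3 to 5 N at the edge moves it up).
- cover_hinge (a point): middle of the cover's hinge axis (along the box's y), 64 mm behind the box's origin, 97.5 mm above the table; the cover's mid-plane passes through it. Axes turn with the cover.
- cover_edge (a point): middle of the cover's front edge, 129 mm from the hinge axis. The cover is a plain grey plate 128 x 168 x 5 mm, 0.3 kg; shut, it lies flush inside the walls, its front edge 1 mm behind the inner face of the front wall.
- pry_tool: flat pry tool lying on the table, loose, about 0.14 kg: black straight-sided handle 110 (x) x 22 (y) x 30 (z) mm, then a straight stiff steel blade 90 mm long, 24 mm wide, 3 mm thick, flush with the handle's underside. Origin: middle of the handle's underside; x points along the blade, z up as it lies. Blade from 55 to 145 mm along x, 0 to 3 mm in z.
- blade_tip (a point): middle of the blade's end, 145 mm ahead of the tool's origin, 1.5 mm above its underside.
- tape_roll: roll of brown tape lying flat, 96 mm across, 48 mm high; origin at the centre of its underside; bystander.
- glass_jar: empty clear glass jar, 59 mm across, 83 mm high; origin at the centre of its underside; bystander.
- spice_jar: small spice jar with a dark cap, 41 mm across, 105 mm high; origin at the centre of its underside; bystander.

How it is judged:
On the way, in this order (a step that is already met when the one before it is completed fails the run):
1. the cover is levered free of its catches (past 0.12 rad) with the tool bearing on it (value of joint cover between 0.12 and 1.1 rad and contact force between pry_tool and cover above 0.3 N), for 0.1 s.
2. the cover is swung up nearly upright (past 1.2 rad) (value of joint cover above 1.2 rad), for 0.2 s.
At the end, for the whole second after the job is handed in: the cover stands still at more than 1.2 rad; the pry tool lies still and flat on the table (its origin and blade tip both under 34 mm high), not touching the box (value of joint cover above 1.2 rad and velocity of joint cover between -0.1 and 0.1 rad/s and height (world z) of each of pry_tool, blade_tip below 0.034 m and linear speed of pry_tool below 0.02 m/s and contact force between pry_tool and case below 0.1 N).
It fails at once if the fingers or arm push on the cover before it is free of its catches (under 0.12 rad) (value of joint cover below 0.12 rad and contact force between any of the fingers, the arm and cover above 1 N).
It fails at once if the tape roll is pushed more than 40 mm away or tipped (distance of tape_roll from where it was at the start of the episode above 0.04 m or angle between tape_roll's own z axis and vertical above 0.5 rad).
It fails at once if the glass jar is pushed more than 40 mm away or tipped (distance of glass_jar from where it was at the start of the episode above 0.04 m or angle between glass_jar's own z axis and vertical above 0.5 rad).
It fails at once if the spice jar is pushed more than 40 mm away or tipped (distance of spice_jar from where it was at the start of the episode above 0.04 m or angle between spice_jar's own z axis and vertical above 0.5 rad).
It also fails if it takes over 58 s, if anything falls off the work surface, if the arm or the gripper's body presses on something with over 40 N, if the wrist force passes 120 N, or if a joint passes its speed limit or range.

### The arm

A 6-joint arm with a two-finger parallel gripper is mounted at the origin on a cart in front of the work surface, level with it; the furniture and walls round the work are solid. World frame = base frame: x ahead of the robot, y to its left, z up, the work surface at z = 0. Lengths are in m, angles in rad, forces in N, time in s.
With the tool pointing down it reaches from about 0.3 to 0.875 m from the base axis. Payload 6.4 kg.
Tool frame: the origin (TCP) lies at the very end of the fingers, on their centre line; the grasp point (between the pads) lies 19 mm behind it; z points along the fingers, y is the line along which they close (so a half turn about z gives the same grasp; the last joint's range is limited). The gripper opens to 85 mm and grips with 20 to 120 N. Pads are 22 mm wide; open, the fingers measure 114 mm over their backs; the gripper's body (76 mm by 85 mm) begins 54 mm behind the grasp point. The pads swing forward as they close: fully open they stand 13 mm farther back than shut.
Start: joints at [-1.51, 0.181, 1.607, -0, 1.354, -0.206], TCP at [0.152, -0.555, 0.231] pointing down, gripper open.
Joint ranges: [-2.99, 2.99], [-0.89, 2.07], [0.3, 2.58], [-1.14, 4.28], [0, 2.63], [-3.12, 3.12]. Speed limits (rad/s): [2.57, 2.57, 3.01, 3.14, 3.14, 3.14].

### API

Orientations are given as a unit quaternion [w, x, y, z].
In Python, from bench import ctrl, camera, calibration, order, outline_of gives the robot as it stands.
- The arm moves only by the tool move_arm, never from a script. Its argument "series" is a list that holds one entry, the list of rows, each a list of 5 numbers: the opening, from 0 (shut) to 1 (fully open), then the shift along the tool's x, y, z in mm, then the turn about the tool's z in rad. A call has exactly 10 rows; each row is the pose to reach, as a shift and turn from the pose commanded when the call began, along the tool's axes at that moment; what a row does not reach only later rows make up. A row lasts 1/12 s, in which the tool goes at most 41.7 mm and 7.16 degrees, less where a joint would pass 70% of its speed; a pose out of reach is approached as far as the arm can. A call with a gripper value outside its range is refused whole. The fingers move at their own pace and stop on an object; the grip force is fixed at half the most. Time passes only in rows, so rows that repeat a pose let the fingers close, or fill a call up. It gives the time, the measured TCP pose, the force, the opening and the grip force at its end, in the units of the state.
- ctrl.get_obs(): the state, without advancing time (a new reading comes with each control period).
- camera(name): name is "scene" or "top"; returns (picture, depth): 400x640x3 uint8, blue, green, red; 400x640 float32, m along the optical axis (not along the pixel's ray), 0 where there is no reading.
- calibration(name): a dict with "intrinsics" (3x3 intrinsics, pixels), "rvec" (rotation vector, rad) and "tvec" (3), from world to camera coordinates, as OpenCV has them. Camera axes: x right, y down, z forward; pixel columns grow to the right and rows downward; lengths in m; the calibration is good to about 2 mm. A picture is of the moment at which its call begins. calibration takes no time and is no camera call.
- order.hand_in(): hands the job in; it is judged then, once.
Trained networks look in the newest picture that a camera, given by its name, has taken for a name from the list of things; names that differ only in an ending like _2 or _b are one class to them, and where a whole thing is asked for, a point or a joint stands for the part that bears it (a point fixed in the world has none). Each returns a list of dicts, best first, with "conf" (0 to 1); they miss things now and then, are a little off and sometimes report something else, mostly with a low value. They report only what shows in the picture. A call takes as long as a camera call.
- outline_of(target, camera): "region" (400x640 bool, what is visible of it) and "bbox" ([centre column, centre row, width, height] in pixels, round what is visible of it).
The state is a dict: "time_s": time; "q": joint angles; "dq": joint speeds; "joint_efforts": joint torques, N m; "eef_pos": TCP position; "eef_rot": TCP orientation; "wrist_force": force on the tool from outside, world axes, zero at the start; "torque": the same for the moment, N m; "opening": opening from 0.0 (shut) to 1.0 (fully open); "grasp_force": force on a finger pad.
Only numpy, scipy, OpenCV 4.12 (cv2) and the standard library are available. Lean on these libraries where they do the work, as an engineer would, in place of code of your own. Each camera call takes 0.05 s, during which the arm holds its last target. There are 200 camera calls.

## Working session

There is one attempt and no reset: what is moved stays moved. The work goes in short steps, Python scripts to look and compute and a tool call to move; the robot and the scene stay as the last step left them, time stands still between calls to the robot, and variables do not carry over. Pictures are saved under pics/ and viewed, at most 10 in all, crops included, and the job is handed in when it is done.

Besides the shell and the picture viewer there is one more tool, called after "Request:" as name(argument=value, ...) on one line, values as JSON. move_arm: Moves the arm, as the interface text tells. Its arguments: {"type":"object","properties":{"series":{"type":"array","items":{"type":"array","items":{"type":"array","items":{"type":"number"}}}}},"required":["series"]}

```bash
ls; mkdir -p pics
cat > h.py <<'E'
import numpy as np, cv2
from bench import ctrl, camera, calibration, order, outline_of
def cal(n):
    c=calibration(n); R=cv2.Rodrigues(np.array(c["rvec"],float))[0]
    return np.array(c["intrinsics"]),R,np.array(c["tvec"],float).ravel()
def pts(n,depth):
    K,R,t=cal(n); v,u=np.indices(depth.shape)
    P=np.stack([(u-K[0,2])/K[0,0]*depth,(v-K[1,2])/K[1,1]*depth,depth],-1)
    return (P-t)@R   # world
E
python3 - <<'E'
from h import *
for n in("scene","top"):
    im,d=camera(n); cv2.imwrite(f"pics/{n}0.png",im); np.save(n+"0.npy",d)
    K,R,t=cal(n); print(n,-R.T@t, K[0,0])
    W=pts(n,d)
    for o in("case","pry_tool","tape_roll","glass_jar","spice_jar","cover"):
        for r in outline_of(o,n)[:2]:
            m=r["region"]&(d>0); p=W[m]
            if len(p)==0: continue
            rect=cv2.minAreaRect(p[:,:2].astype(np.float32))
            print(o,round(r["conf"],2),np.round(r["bbox"]),m.sum(),"med",np.median(p,0).round(3),"lo",np.percentile(p,2,axis=0).round(3),"hi",np.percentile(p,98,axis=0).round(3),"rect",np.round(rect[0],3),np.round(rect[1],3),round(rect[2],1))
s=ctrl.get_obs(); print(s)
E
```

```text
pics
scene [0.58872995 1.56688339 0.93284903] 492.3752263923937
case 0.94 [286. 232.  51.  56.] 2236 med [0.664 0.181 0.094] lo [0.593 0.018 0.003] hi [0.737 0.199 0.105] rect [0.672 0.046] [0.172 0.332] 4.9
pry_tool 0.72 [336. 187.  46.   6.] 230 med [ 0.458 -0.335  0.019] lo [ 0.394 -0.366  0.002] hi [ 0.575 -0.322  0.035] rect [ 0.535 -0.291] [0.269 0.166] 46.4
tape_roll 0.67 [342. 287.  34.  33.] 906 med [0.489 0.397 0.03 ] lo [ 0.445  0.276 -0.001] hi [0.533 0.431 0.051] rect [0.492 0.347] [0.094 0.174] 7.2
glass_jar 0.58 [310. 282.  21.  29.] 597 med [0.589 0.396 0.053] lo [0.562 0.276 0.001] hi [0.619 0.407 0.085] rect [0.591 0.32 ] [0.183 0.06 ] 89.5
spice_jar 0.54 [317. 198.   8.  33.] 289 med [ 0.555 -0.108  0.061] lo [ 0.535 -0.134  0.006] hi [ 0.574 -0.097  0.109] rect [ 0.56  -0.221] [0.04  0.253] 3.3
cover 0.88 [287. 217.  36.  23.] 899 med [0.663 0.109 0.102] lo [0.603 0.021 0.098] hi [0.724 0.183 0.106] rect [0.663 0.098] [0.181 0.127] 86.7
top [0.49495868 0.01252319 1.29971425] 402.8303429735775
case 0.96 [289. 183.  70.  52.] 3058 med [0.664 0.099 0.101] lo [0.595 0
[... 1155 characters left out ...]
'q': array([-1.51026756e+00,  1.80799371e-01,  1.60697668e+00, -3.79244409e-05,
        1.35378435e+00, -2.06320230e-01]), 'dq': array([ 4.45191062e-04, -1.02598707e-04, -9.84401709e-05,  6.47239499e-04,
       -5.83741985e-04,  7.68486510e-04]), 'joint_efforts': array([-8.51939258e-04, -4.44721520e+01, -3.51618004e+01, -3.28424576e-04,
        6.50692273e-04, -1.95790238e-05]), 'eef_pos': array([ 0.1516194 , -0.55467922,  0.2313001 ]), 'eef_rot': array([ 1.47320367e-05,  9.91111605e-01,  1.33033024e-01, -1.96426477e-05]), 'wrist_force': array([ 0.41448217,  0.7602735 , -0.18236708]), 'torque': array([-0.03125959,  0.02327072, -0.00223505]), 'grasp_force': 0.0, 'opening': 0.9986357044445773}
```

View pictures.

Run:
```python
from h import *
im=cv2.imread("pics/top0.png"); cv2.imwrite("pics/top0c.png",cv2.resize(im[130:300,160:460],None,fx=2.6,fy=2.6))
d=np.load("top0.npy"); W=pts("top",d); camera("top")
r=outline_of("pry_tool","top")[0]["region"]
m=cv2.dilate(r.astype(np.uint8),np.ones((3,3)))>0
p=W[m]; 
for lo,hi in((0.024,0.04),(0.0,0.008)):
    q=p[(p[:,2]>lo)&(p[:,2]<hi)]; print(lo,len(q),cv2.minAreaRect(q[:,:2].astype(np.float32)),q.min(0).round(3),q.max(0).round(3))
h=p[(p[:,2]>0.026)&(p[:,2]<0.04)]; print(np.median(h,0), cv2.fitLine(h[:,:2].astype(np.float32),cv2.DIST_HUBER,0,.01,.01).ravel())
# box rim
r=outline_of("case","top")[0]["region"]|outline_of("cover","top")[0]["region"]
p=W[r]; q=p[p[:,2]>0.09]; print("rim",len(q),cv2.minAreaRect(q[:,:2].astype(np.float32)),q[:,2].max())
r=outline_of("cover","top")[0]["region"]
p=W[r]; q=p[p[:,2]>0.09];print("cov",cv2.minAreaRect(q[:,:2].astype(np.float32)),q.mean(0))
for y in np.arange(0.02,0.19,0.01):
    a=W[(abs(W[...,1]-y)<0.005)&(W[...,2]>.085)&(W[...,0]>.55)&(W[...,0]<.8)]; print(round(y,2),a[:,0].min().round(4),a[:,0].max().round(4),end=' | ')
```

```text
0.024 256 ((0.4472337067127228, -0.34039443731307983), (0.02452266775071621, 0.108456552028656), 85.66190338134766) [ 0.394 -0.356  0.025] [ 0.501 -0.326  0.037]
0.0 319 ((0.4898175001144409, -0.34711992740631104), (0.03934207931160927, 0.20917944610118866), 87.03019714355469) [ 0.386 -0.367  0.   ] [ 0.594 -0.324  0.008]
[ 0.44697246 -0.33945436  0.03028166] [ 0.99693817 -0.0781938   0.44701853 -0.33983734]
rim 2684 ((0.6201838850975037, 0.10021360963582993), (0.19009463489055634, 0.23947405815124512), 86.55953216552734) 1.2997142540912219
cov ((0.6135381460189819, 0.09842909872531891), (0.18253779411315918, 0.22900573909282684), 87.36383056640625) [0.66339562 0.10178319 0.10701515]
0.02 0.5918 0.732 | 0.03 0.592 0.7339 | 0.04 0.5924 0.7344 | 0.05 0.5941 0.733 | 0.06 0.5939 0.7365 | 0.07 0.5949 0.7338 | 0.08 0.5975 0.7337 | 0.09 0.5974 0.7363 | 0.1 0.5974 0.7362 | 0.11 0.5972 0.7361 | 0.12 0.5997 0.7354 | 0.13 0.5994 0.7388 | 0.14 0.5994 0.7415 | 0.15 0.5998 0.7409 | 0.16 0.6011 0.7407 | 0.17 0.6012 0.7441 | 0.18 0.6017 0.7417 |
```

View pics/top0c.png

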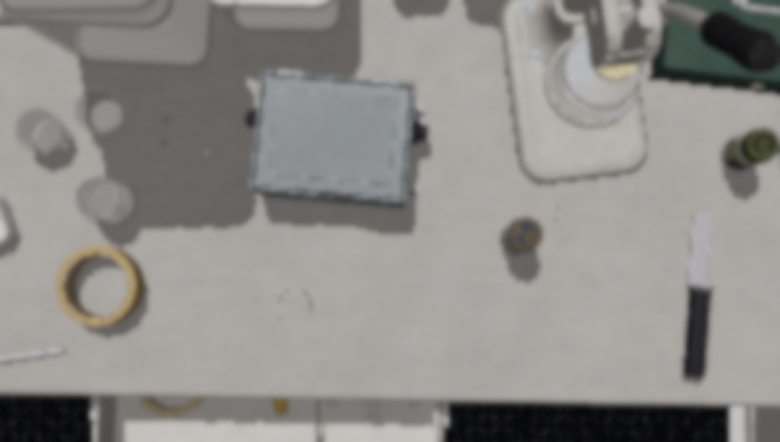

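View pics/scene0.png

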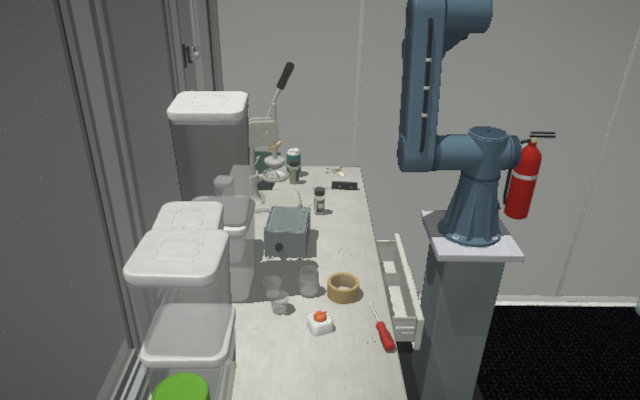

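Top view: the tool's handle is nearest the robot (~(697,335) in the crop), with its blade pointing +x. The box is at ~(335,140), and the spice jar at (522,237) is well clear of the tool. The scene view agrees.

Request:
move_arm(series=[[[1, 37, -12, 10, 0.08], [1, 74, -24, 20, 0.16], [1, 111, -36, 30, 0.24], [1, 148, -48, 40, 0.3], [1, 185, -60, 50, 0.345], [1, 222, -72, 60, 0.345], [1, 259, -84, 70, 0.345], [1, 296, -96, 80, 0.345], [1, 333, -108, 90, 0.345], [1, 370, -119, 100, 0.345]]])

```text
time_s: 1.78
eef_pos: [0.4786, -0.3409, 0.131]
eef_rot: [0.0, 0.999, -0.039, 0.0]
wrist_force: [0.6, -0.5, -0.3]
opening: 1.001
grasp_force: 0.0
```

Request:
move_arm(series=[[[1, 0, 0, 0, 0], [1, 0, 0, 0, 0], [1, 0, 0, 0, 0], [1, 0, 0, 0, 0], [1, 0, 0, 0, 0], [1, 0, 0, 0, 0], [1, 0, 0, 0, 0], [1, 0, 0, 0, 0], [1, 0, 0, 0, 0], [1, 0, 0, 0, 0]]])

```text
time_s: 2.62
eef_pos: [0.477, -0.3425, 0.1314]
eef_rot: [0.0, 0.999, -0.039, 0.0]
wrist_force: [1.1, -0.4, -0.0]
opening: 1.0
grasp_force: 0.0
```

Request:
move_arm(series=[[[1, 0, 0, 30, 0], [1, 0, 0, 60, 0], [1, 0, 0, 90, 0], [1, 0, 0, 110, 0], [1, 0, 0, 120, 0], [1, 0, 0, 124, 0], [1, 0, 0, 124, 0], [0.6, 0, 0, 124, 0], [0.4, 0, 0, 124, 0], [0.15, 0, 0, 124, 0]]])

```text
time_s: 3.45
eef_pos: [0.4781, -0.3433, 0.0089]
eef_rot: [0.001, 0.999, -0.039, 0.001]
wrist_force: [-0.2, 0.4, 0.2]
opening: 0.602
grasp_force: 0.0
```

Request:
move_arm(series=[[[0, 0, 0, 0, 0], [0, 0, 0, 0, 0], [0, 0, 0, 0, 0], [0, 0, 0, 0, 0], [0, 0, 0, 0, 0], [0, 0, 0, 0, 0], [0, 0, 0, 0, 0], [0, 0, 0, -10, 0], [0, 0, 0, -30, 0], [0, 0, 0, -50, 0]]])

```text
time_s: 4.28
eef_pos: [0.4761, -0.3412, 0.0569]
eef_rot: [-0.001, 0.999, -0.039, -0.001]
wrist_force: [0.2, -1.5, -2.2]
opening: 0.238
grasp_force: 59.4
```

Request:
move_arm(series=[[[0, -5, 0, -30, 0], [0, -15, -10, -60, 0], [0, -25, -35, -90, 0], [0, -35, -70, -110, -0.01], [0, -45, -105, -113, -0.018], [0, -55, -145, -113, -0.018], [0, -65, -185, -113, -0.018], [0, -75, -225, -113, -0.018], [0, -81, -265, -113, -0.018], [0, -81, -305, -113, -0.018]]])

```text
time_s: 5.12
eef_pos: [0.4184, -0.0299, 0.1704]
eef_rot: [-0.0, 1.0, -0.03, -0.0]
wrist_force: [0.5, 0.4, -1.5]
opening: 0.241
grasp_force: 59.5
```

Request:
move_arm(series=[[[0, -1, -35, 0, 0], [0, -2, -70, 0, 0], [0, -3, -105, 0, 0], [0, -3, -130, 0, 0], [0, -3, -146, 0, 0], [0, -3, -146, 20, 0], [0, -3, -146, 40, 0], [0, -3, -146, 55, 0], [0, -3, -146, 60, 0], [0, -3, -146, 60, 0]]])

```text
time_s: 5.95
eef_pos: [0.4245, 0.114, 0.1092]
eef_rot: [0.0, 1.0, -0.03, -0.002]
wrist_force: [0.5, -0.4, -1.2]
opening: 0.247
grasp_force: 59.5
```

Run:
```python
from h import *
s=ctrl.get_obs(); print(s["eef_pos"],s["eef_rot"],s["time_s"],s["opening"])
im,d=camera("top"); W=pts("top",d); cv2.imwrite("pics/t1.png",cv2.resize(im[150:270,240:360],None,fx=5,fy=5))
r=outline_of("pry_tool","top")
for q in r[:1]:
    p=W[q["region"]]; p=p[(p[:,2]>.05)&(p[:,2]<.14)]; print(q["conf"],len(p),p.min(0),p.max(0)); 
    b=p[p[:,0]>.5]; print(np.median(b,0), cv2.fitLine(b[:,:2].astype(np.float32),cv2.DIST_HUBER,0,.01,.01).ravel())
    for x in np.arange(.4,.57,.015):
        a=p[abs(p[:,0]-x)<.0075]; 
        if len(a): print(round(x,3),a.mean(0).round(4),len(a))
im,d=camera("scene"); W=pts("scene",d); cv2.imwrite("pics/s1.png",cv2.resize(im[190:270,250:370],None,fx=6,fy=6))
for q in outline_of("pry_tool","scene")[:1]:
    p=W[q["region"]]; p=p[(p[:,2]>.05)&(p[:,2]<.14)]; print(q["conf"],len(p))
    for x in np.arange(.4,.57,.015):
        a=p[abs(p[:,0]-x)<.0075]; 
        if len(a): print(round(x,3),a.min(0).round(4),a.max(0).round(4),len(a))
```

```text
[0.4245311  0.1140347  0.10915054] [ 2.21933871e-05  9.99546478e-01 -3.00652262e-02 -1.70877100e-03] 5.95 0.24717262756554906
0.72 205 [0.34059443 0.09666323 0.09589829] [0.53342881 0.12246693 0.1328099 ]
[0.51572126 0.1083977  0.10445862] [ 0.9930263  -0.11789307  0.5166722   0.10833123]
0.46 [0.4628 0.1113 0.1049] 22
0.475 [0.4742 0.1116 0.1044] 40
0.49 [0.489  0.1111 0.1041] 41
0.505 [0.504  0.1095 0.1049] 41
0.52 [0.5202 0.1082 0.1045] 39
0.535 [0.5312 0.1063 0.1036] 16
0.73 365
0.4 [0.3928 0.1064 0.1077] [0.4069 0.131  0.138 ] 47
0.415 [0.4075 0.1155 0.1082] [0.4139 0.1283 0.1337] 16
0.43 [0.4365 0.1046 0.1124] [0.437  0.1266 0.1311] 4
0.445 [0.4375 0.099  0.1021] [0.4525 0.1303 0.1383] 42
0.46 [0.4528 0.1019 0.1039] [0.4669 0.1282 0.1113] 18
0.475 [0.4695 0.0994 0.1018] [0.48   0.1221 0.1095] 17
0.49 [0.4825 0.0961 0.1041] [0.4971 0.1224 0.1093] 20
0.505 [0.4998 0.0967 0.1036] [0.5107 0.1195 0.1096] 16
0.52 [0.5134 0.0948 0.1039] [0.5273 0.1208 0.1128] 18
0.535 [0.5278 0.0996 0.102 ] [0.5343 0.1241 0.1098] 9
```

View pics/s1.png

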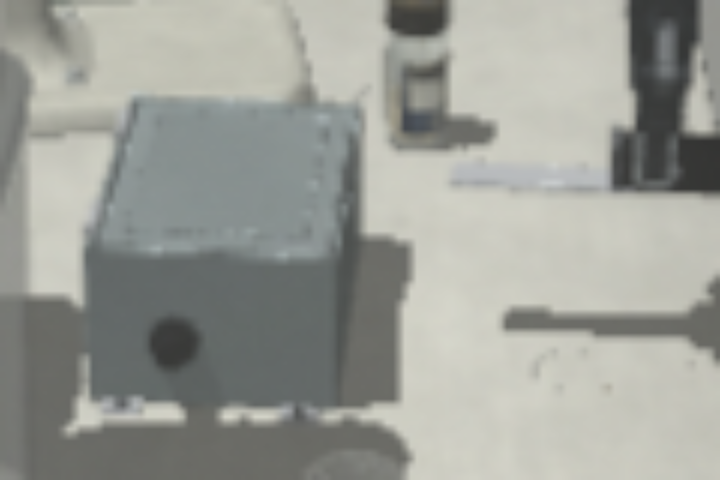

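Request:
move_arm(series=[[[0, 0, 0, 6, 0], [0, 0, 0, 12, 0], [0, 15, 0, 12, 0], [0, 30, 0, 12, 0], [0, 45, 0, 12, 0], [0, 45, 0, 12, 0], [0, 45, 0, 12, 0], [0, 45, 0, 12, 0], [0, 45, 0, 12, 0], [0, 45, 0, 12, 0]]])

```text
time_s: 6.98
eef_pos: [0.47, 0.1114, 0.0981]
eef_rot: [-0.0, 1.0, -0.03, -0.0]
wrist_force: [-0.3, -0.7, -0.8]
opening: 0.239
grasp_force: 59.5
```

Run:
```python
from h import *
s=ctrl.get_obs(); print(s["eef_pos"],s["eef_rot"],s["wrist_force"])
im,d=camera("top"); W=pts("top",d)
g=W[150:270,240:360]
for y in (.08,.09,.1,.105,.11,.12,.13):
    a=W[(abs(W[...,1]-y)<.0025)&(W[...,2]>.08)&(W[...,2]<.125)&(W[...,0]>.48)&(W[...,0]<.62)]
    a=a[a[:,0].argsort()]; print(y,[(round(float(x),3),round(float(z)*1000)) for x,_,z in a][::1])
```

```text
[0.47004276 0.11139905 0.0980626 ] [-2.62743971e-06  9.99550486e-01 -2.99780602e-02 -3.76222868e-04] [-0.25869387 -0.68006209 -0.79361794]
0.08 [(0.595, 81), (0.597, 91), (0.598, 90), (0.603, 98), (0.603, 97), (0.605, 104), (0.606, 101), (0.608, 104), (0.609, 96), (0.611, 104), (0.612, 101), (0.614, 104), (0.615, 100), (0.618, 101), (0.618, 100)]
0.09 [(0.598, 88), (0.598, 86), (0.602, 100), (0.605, 102), (0.608, 101), (0.611, 104), (0.614, 104), (0.617, 102)]
0.1 [(0.519, 90), (0.522, 92), (0.525, 94), (0.528, 93), (0.531, 95), (0.534, 95), (0.534, 93), (0.537, 94), (0.537, 93), (0.54, 98), (0.54, 91), (0.543, 95), (0.543, 91), (0.546, 97), (0.546, 93), (0.549, 94), (0.549, 93), (0.552, 94), (0.552, 93), (0.555, 93), (0.555, 90), (0.558, 95), (0.558, 89), (0.561, 94), (0.561, 93), (0.564, 95), (0.564, 96), (0.567, 97), (0.567, 94), (0.57, 95), (0.57, 94), (0.573, 96), (0.573, 93), (0.576, 95), (0.576, 94), (0.579, 93), (0.579, 89), (0.582, 95), (0.582, 90), (0.597, 91), (0.6, 91), (0.603, 98), (0.603, 95), (0.605, 100), (0.605, 98), (0.608, 101), (0.608, 102), (0.611, 102), (0.611, 
[... 1076 characters left out ...]
78, 96), (0.579, 92), (0.582, 94), (0.582, 91), (0.598, 83), (0.598, 80), (0.6, 89), (0.6, 86), (0.602, 99), (0.605, 104), (0.605, 102), (0.608, 101), (0.608, 99), (0.611, 100), (0.611, 99), (0.614, 101), (0.614, 101), (0.617, 103), (0.617, 101), (0.62, 105)]
0.12 [(0.522, 95), (0.524, 96), (0.527, 99), (0.53, 94), (0.533, 94), (0.537, 90), (0.54, 90), (0.542, 93), (0.545, 95), (0.549, 91), (0.551, 94), (0.555, 91), (0.6, 89), (0.6, 89), (0.605, 101), (0.608, 100), (0.611, 100), (0.614, 98), (0.617, 101), (0.62, 104)]
0.13 [(0.6, 88), (0.603, 87), (0.605, 102), (0.605, 99), (0.608, 100), (0.608, 96), (0.611, 100), (0.611, 98), (0.613, 104), (0.613, 103), (0.617, 98), (0.62, 102), (0.62, 99)]
```

The scene view shows the blade at ~(530,175), level with the top of the front wall and pointing at the notch. The depth puts the blade within the slot height, so I'm inserting it now.

Request:
move_arm(series=[[[0, 8, 0, 0, 0], [0, 16, 0, 0, 0], [0, 20, 0, 0, 0], [0, 24, 0, 0, 0], [0, 28, 0, 0, 0], [0, 32, 0, 0, 0], [0, 32, 0, 0, 0], [0, 32, 0, 0, 0], [0, 32, 0, 0, 0], [0, 32, 0, 0, 0]]])

```text
time_s: 7.87
eef_pos: [0.5025, 0.1094, 0.0982]
eef_rot: [-0.0, 1.0, -0.03, -0.0]
wrist_force: [-0.5, -0.1, -1.3]
opening: 0.247
grasp_force: 59.5
```

Request:
move_arm(series=[[[0, 6, 0, 0, 0], [0, 12, 0, 0, 0], [0, 18, 0, 0, 0], [0, 24, 0, 0, 0], [0, 30, 0, 0, 0], [0, 30, 0, 0, 0], [0, 30, 0, 0, 0], [0, 30, 0, 0, 0], [0, 30, 0, 0, 0], [0, 30, 0, 0, 0]]])

```text
time_s: 8.7
eef_pos: [0.5325, 0.1076, 0.0982]
eef_rot: [-0.0, 1.0, -0.03, -0.0]
wrist_force: [-0.1, 0.4, -1.3]
opening: 0.243
grasp_force: 59.5
```

Request:
move_arm(series=[[[0, 0, 0, 1, 0], [0, 0, 0, 2, 0], [0, 0, 0, 3, 0], [0, 0, 0, 4, 0], [0, 0, 0, 5, 0], [0, 0, 0, 6, 0], [0, 0, 0, 7, 0], [0, 0, 0, 8, 0], [0, 0, 0, 8, 0], [0, 0, 0, 8, 0]]])

```text
time_s: 9.53
eef_pos: [0.5328, 0.1077, 0.0914]
eef_rot: [0.0, 1.0, -0.03, 0.0]
wrist_force: [-6.5, -0.2, 9.1]
opening: 0.243
grasp_force: 61.4
```

Request:
move_arm(series=[[[0, -1, 0, 2, 0], [0, -1, 0, 4, 0], [0, -2, 0, 6, 0], [0, -2, 0, 8, 0], [0, -3, 0, 10, 0], [0, -3, 0, 12, 0], [0, -4, 0, 14, 0], [0, -4, 0, 16, 0], [0, -4, 0, 16, 0], [0, -4, 0, 16, 0]]])

```text
time_s: 10.37
eef_pos: [0.5306, 0.1079, 0.0766]
eef_rot: [-0.0, 1.0, -0.03, 0.002]
wrist_force: [-4.5, -0.0, 12.6]
opening: 0.241
grasp_force: 65.9
```

```bash
cat > look.py <<'E'
from h import *
import sys
from scipy.spatial.transform import Rotation
s=ctrl.get_obs(); print(s["eef_pos"].round(4),s["wrist_force"].round(1),s["torque"].round(2),s["opening"])
# cover angle: fit plane to cover region in box frame
c=np.array([.667,.101]); yaw=-.06; A=np.array([[np.cos(yaw),np.sin(yaw)],[-np.sin(yaw),np.cos(yaw)]])
for n in("top","scene"):
    im,d=camera(n); W=pts(n,d); cv2.imwrite(f"pics/{sys.argv[1]}_{n}.png",cv2.resize(im[150:270,230:390],None,fx=5,fy=5))
    B=np.concatenate([(W[...,:2]-c)@A.T,W[...,2:]],-1)
    for o in("cover","pry_tool"):
        for q in outline_of(o,n)[:1]:
            p=B[q["region"]&(d>0)]; p=p[(p[:,2]>.02)&(p[:,2]<.3)&(abs(p[:,1])<.12)]
            print(n,o,round(q["conf"],2),len(p))
            for x in np.arange(-.27,.08,.02):
                a=p[abs(p[:,0]-x)<.01]
                if len(a)>3: print("   %.2f z med %.3f lo %.3f hi %.3f n%d"%(x,np.median(a[:,2]),a[:,2].min(),a[:,2].max(),len(a)),end=";")
            print()
E
python3 look.py a
```

```text
[0.5306 0.1079 0.0766] [-4.5 -0.  12.6] [-0.05  0.01 -0.06] 0.24132647262719517
top cover 0.95 2342
   -0.07 z med 0.113 lo 0.074 hi 0.120 n96;   -0.05 z med 0.112 lo 0.106 hi 0.119 n372;   -0.03 z med 0.111 lo 0.098 hi 0.117 n377;   -0.01 z med 0.109 lo 0.101 hi 0.116 n369;   0.01 z med 0.107 lo 0.099 hi 0.115 n366;   0.03 z med 0.105 lo 0.098 hi 0.110 n347;   0.05 z med 0.102 lo 0.090 hi 0.112 n359;   0.07 z med 0.101 lo 0.084 hi 0.105 n56;
top pry_tool 0.49 2798
   -0.07 z med 0.101 lo 0.020 hi 0.120 n220;   -0.05 z med 0.112 lo 0.028 hi 0.119 n392;   -0.03 z med 0.111 lo 0.096 hi 0.117 n394;   -0.01 z med 0.109 lo 0.036 hi 0.116 n390;   0.01 z med 0.106 lo 0.043 hi 0.115 n424;   0.03 z med 0.105 lo 0.049 hi 0.110 n409;   0.05 z med 0.102 lo 0.090 hi 0.112 n376;   0.07 z med 0.099 lo 0.037 hi 0.109 n193;
scene cover 0.92 892
   -0.07 z med 0.113 lo 0.109 hi 0.118 n41;   -0.05 z med 0.113 lo 0.105 hi 0.118 n148;   -0.03 z med 0.111 lo 0.104 hi 0.117 n144;   -0.01 z med 0.109 lo 0.104 hi 0.114 n147;   0.01 z med 0.108 lo 0.101 hi 0.113 n145;   0.03 z med 0.105 lo 0.100 hi 0.112 n141;   0.05 z med 0.103 lo 0.097 hi 0.108 n126;
scene pry_tool 0.6 314
   -0.21 z med 0.076 lo 0.056 hi 0.087 n52;   -0.19 z med 0.080 lo 0.052 hi 0.093 n63;   -0.17 z med 0.085 lo 0.062 hi 0.098 n62;   -0.15 z med 0.084 lo 0.067 hi 0.100 n35;   -0.13 z med 0.093 lo 0.074 hi 0.109 n24;   -0.11 z med 0.086 lo 0.077 hi 0.108 n31;   -0.09 z med 0.086 lo 0.080 hi 0.092 n25;   -0.07 z med 0.091 lo 0.056 hi 0.109 n21;
```

Request:
move_arm(series=[[[0, 0, 0, 3, 0], [0, 0, 0, 6, 0], [0, 0, 0, 9, 0], [0, 0, 0, 12, 0], [0, 0, 0, 14, 0], [0, 0, 0, 16, 0], [0, 0, 0, 18, 0], [0, 0, 0, 18, 0], [0, 0, 0, 18, 0], [0, 0, 0, 18, 0]]])

```text
time_s: 11.5
eef_pos: [0.5307, 0.1079, 0.0583]
eef_rot: [-0.0, 1.0, -0.03, 0.002]
wrist_force: [-2.9, 0.9, 9.9]
opening: 0.246
grasp_force: 70.5
```

```bash
python3 look.py b
```

```text
[0.5307 0.1079 0.0583] [-2.9  0.9  9.9] [ 0.02 -0.18  0.03] 0.24594038525699258
top cover 0.91 2250
   -0.07 z med 0.127 lo 0.121 hi 0.133 n45;   -0.05 z med 0.126 lo 0.120 hi 0.132 n381;   -0.03 z med 0.122 lo 0.115 hi 0.129 n366;   -0.01 z med 0.118 lo 0.112 hi 0.125 n359;   0.01 z med 0.114 lo 0.106 hi 0.120 n356;   0.03 z med 0.109 lo 0.101 hi 0.117 n346;   0.05 z med 0.104 lo 0.097 hi 0.112 n348;   0.07 z med 0.101 lo 0.084 hi 0.106 n49;
top pry_tool 0.63 68
   -0.21 z med 0.046 lo 0.041 hi 0.052 n22;   -0.19 z med 0.052 lo 0.023 hi 0.062 n38;   -0.07 z med 0.096 lo 0.090 hi 0.098 n8;
scene cover 0.75 846
   -0.07 z med 0.128 lo 0.124 hi 0.132 n12;   -0.05 z med 0.126 lo 0.120 hi 0.132 n139;   -0.03 z med 0.122 lo 0.116 hi 0.128 n132;   -0.01 z med 0.118 lo 0.113 hi 0.124 n137;   0.01 z med 0.114 lo 0.108 hi 0.119 n139;   0.03 z med 0.109 lo 0.102 hi 0.113 n142;   0.05 z med 0.104 lo 0.095 hi 0.109 n135;   0.07 z med 0.100 lo 0.024 hi 0.102 n10;
scene pry_tool 0.75 295
   -0.21 z med 0.043 lo 0.023 hi 0.052 n30;   -0.19 z med 0.042 lo 0.021 hi 0.062 n55;   -0.17 z med 0.057 lo 0.029 hi 0.075 n66;   -0.15 z med 0.063 lo 0.041 hi 0.080 n39;   -0.13 z med 0.078 lo 0.060 hi 0.106 n24;   -0.11 z med 0.076 lo 0.063 hi 0.096 n34;   -0.09 z med 0.082 lo 0.074 hi 0.088 n27;   -0.07 z med 0.092 lo 0.083 hi 0.098 n20;
```

Request:
move_arm(series=[[[0, 0, 0, 4, 0], [0, 0, 0, 8, 0], [0, 4, 0, 7, 0], [0, 8, 0, 5, 0], [0, 12, 0, 3, 0], [0, 16, 0, 1, 0], [0, 20, 0, -1, 0], [0, 24, 0, -3, 0], [0, 28, 0, -5, 0], [0, 28, 0, -5, 0]]])

```text
time_s: 12.63
eef_pos: [0.545, 0.1074, 0.0567]
eef_rot: [-0.0, 0.999, -0.029, -0.013]
wrist_force: [-31.4, 1.7, 8.7]
opening: 0.242
grasp_force: 77.1
```

```bash
python3 look.py c
```

```text
[0.545  0.1074 0.0567] [-31.4   1.7   8.7] [ 0.31  3.94 -0.02] 0.24214968694046435
top cover 0.17 0

top pry_tool 0.64 89
   -0.19 z med 0.033 lo 0.026 hi 0.041 n26;   -0.17 z med 0.046 lo 0.035 hi 0.058 n47;   -0.15 z med 0.057 lo 0.050 hi 0.061 n16;
scene cover 0.71 767
   -0.05 z med 0.148 lo 0.134 hi 0.153 n116;   -0.03 z med 0.141 lo 0.134 hi 0.147 n131;   -0.01 z med 0.133 lo 0.123 hi 0.140 n130;   0.01 z med 0.125 lo 0.116 hi 0.132 n131;   0.03 z med 0.116 lo 0.045 hi 0.123 n130;   0.05 z med 0.107 lo 0.097 hi 0.114 n128;
scene pry_tool 0.69 265
   -0.19 z med 0.032 lo 0.020 hi 0.042 n18;   -0.17 z med 0.040 lo 0.020 hi 0.057 n51;   -0.15 z med 0.053 lo 0.022 hi 0.077 n72;   -0.13 z med 0.059 lo 0.037 hi 0.079 n27;   -0.11 z med 0.083 lo 0.065 hi 0.111 n27;   -0.09 z med 0.081 lo 0.070 hi 0.089 n31;   -0.07 z med 0.092 lo 0.049 hi 0.104 n32;   -0.05 z med 0.105 lo 0.101 hi 0.107 n7;
```

View pics/c_scene.png

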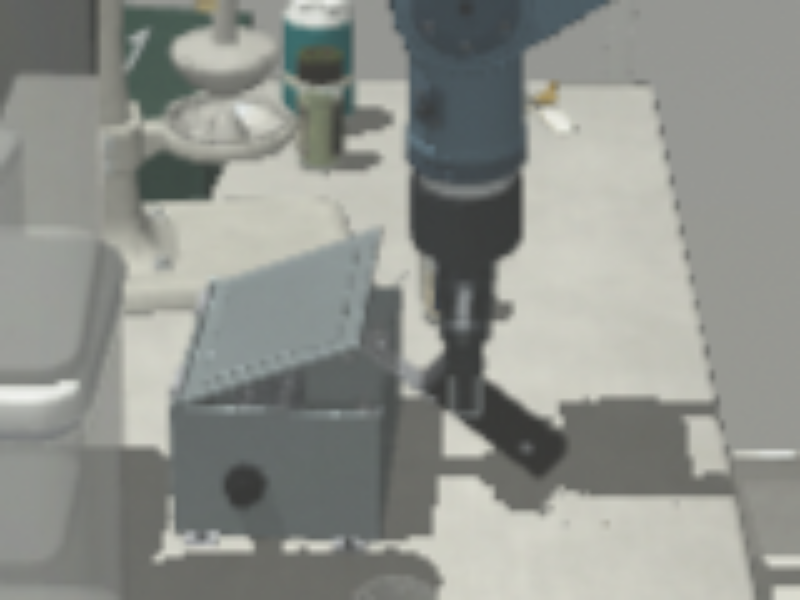

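The scene view shows the cover open about 0.4 rad. The blade passes through the notch at ~(410,370), with the handle pitched down to (545,460). The −31 N is the blade wedging on the sill, so I'm backing off and then lifting near the cover's edge.

Request:
move_arm(series=[[[0, -8, 0, -2, 0], [0, -16, 0, -4, 0], [0, -23, 0, -5, 0], [0, -31, 0, -5, 0], [0, -39, 0, -5, 0], [0, -39, 0, -5, 0], [0, -39, 0, -10, 0], [0, -39, 0, -15, 0], [0, -39, 0, -20, 0], [0, -39, 0, -20, 0]]])

```text
time_s: 13.77
eef_pos: [0.5185, 0.1084, 0.0823]
eef_rot: [-0.0, 1.0, -0.03, 0.001]
wrist_force: [-0.3, -0.8, -3.1]
opening: 0.249
grasp_force: 74.9
```

```bash
python3 look.py d
```

```text
[0.5185 0.1084 0.0823] [-0.3 -0.8 -3.1] [ 0.01  0.23 -0.06] 0.24854648981287863
top cover 0.72 2001
   -0.05 z med 0.161 lo 0.156 hi 0.168 n181;   -0.03 z med 0.155 lo 0.144 hi 0.164 n378;   -0.01 z med 0.144 lo 0.133 hi 0.153 n372;   0.01 z med 0.132 lo 0.104 hi 0.142 n353;   0.03 z med 0.121 lo 0.097 hi 0.130 n338;   0.05 z med 0.110 lo 0.097 hi 0.121 n321;   0.07 z med 0.103 lo 0.094 hi 0.106 n58;
top pry_tool 0.48 150
   -0.21 z med 0.061 lo 0.048 hi 0.069 n33;   -0.09 z med 0.129 lo 0.124 hi 0.134 n15;   -0.07 z med 0.140 lo 0.128 hi 0.150 n67;   -0.05 z med 0.152 lo 0.144 hi 0.159 n32;
scene cover 0.75 728
   -0.05 z med 0.161 lo 0.143 hi 0.169 n78;   -0.03 z med 0.154 lo 0.053 hi 0.164 n131;   -0.01 z med 0.142 lo 0.042 hi 0.151 n135;   0.01 z med 0.131 lo 0.036 hi 0.139 n129;   0.03 z med 0.121 lo 0.111 hi 0.129 n126;   0.05 z med 0.109 lo 0.099 hi 0.118 n115;   0.07 z med 0.101 lo 0.039 hi 0.105 n14;
scene pry_tool 0.54 333
   -0.21 z med 0.056 lo 0.035 hi 0.071 n46;   -0.19 z med 0.068 lo 0.036 hi 0.088 n70;   -0.17 z med 0.078 lo 0.051 hi 0.101 n66;   -0.15 z med 0.074 lo 0.068 hi 0.082 n7;   -0.13 z med 0.106 lo 0.090 hi 0.123 n43;   -0.11 z med 0.109 lo 0.101 hi 0.119 n27;   -0.09 z med 0.125 lo 0.115 hi 0.135 n28;   -0.07 z med 0.140 lo 0.075 hi 0.151 n32;   -0.05 z med 0.153 lo 0.088 hi 0.161 n14;
```

View pics/d_scene.png

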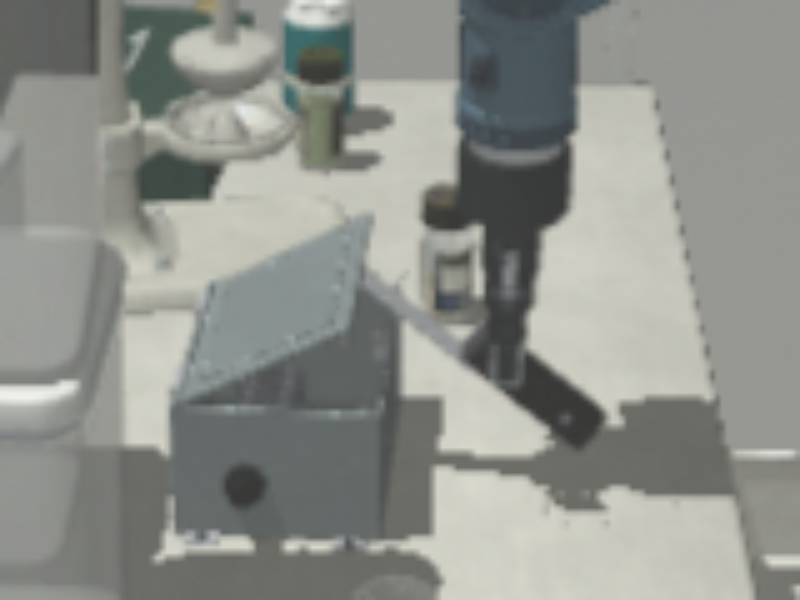

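The scene view shows the blade tip just under the cover's front edge at ~(372,275), with the cover at about 0.53 rad. Next I move forward and then along the arc.

Request:
move_arm(series=[[[0, 5, 0, 0, 0], [0, 10, 0, -1, 0], [0, 15, 0, -7, 0], [0, 20, 0, -13, 0], [0, 25, 0, -19, 0], [0, 31, 0, -25, 0], [0, 37, 0, -31, 0], [0, 43, 0, -36, 0], [0, 47, 0, -38, 0], [0, 47, 0, -38, 0]]])

```text
time_s: 14.9
eef_pos: [0.567, 0.1054, 0.1207]
eef_rot: [-0.0, 1.0, -0.03, 0.002]
wrist_force: [-0.8, -0.0, -2.1]
opening: 0.245
grasp_force: 75.2
```

```bash
python3 look.py e
```

```text
[0.567  0.1054 0.1207] [-0.8 -0.  -2.1] [-0.07 -0.02 -0.05] 0.2453111943426711
top cover 0.6 1128
   -0.01 z med 0.207 lo 0.181 hi 0.214 n155;   0.01 z med 0.193 lo 0.038 hi 0.212 n351;   0.03 z med 0.161 lo 0.021 hi 0.179 n290;   0.05 z med 0.128 lo 0.098 hi 0.147 n264;   0.07 z med 0.105 lo 0.094 hi 0.113 n68;
top pry_tool 0.64 170
   -0.17 z med 0.094 lo 0.087 hi 0.101 n23;   -0.15 z med 0.107 lo 0.076 hi 0.119 n56;   -0.13 z med 0.119 lo 0.096 hi 0.122 n19;   -0.03 z med 0.178 lo 0.174 hi 0.183 n16;   -0.01 z med 0.187 lo 0.179 hi 0.195 n56;
scene cover 0.7 304
   -0.01 z med 0.207 lo 0.183 hi 0.214 n46;   0.01 z med 0.190 lo 0.169 hi 0.206 n90;   0.03 z med 0.156 lo 0.136 hi 0.175 n90;   0.05 z med 0.125 lo 0.107 hi 0.141 n74;   0.07 z med 0.104 lo 0.103 hi 0.105 n4;
scene pry_tool 0.57 256
   -0.17 z med 0.094 lo 0.075 hi 0.103 n20;   -0.15 z med 0.099 lo 0.076 hi 0.118 n61;   -0.13 z med 0.114 lo 0.090 hi 0.134 n61;   -0.11 z med 0.119 lo 0.101 hi 0.137 n22;   -0.09 z med 0.146 lo 0.134 hi 0.155 n20;   -0.07 z med 0.144 lo 0.135 hi 0.153 n26;   -0.05 z med 0.159 lo 0.149 hi 0.167 n19;   -0.03 z med 0.175 lo 0.163 hi 0.183 n19;   -0.01 z med 0.187 lo 0.183 hi 0.191 n8;
```

Request:
move_arm(series=[[[0, 3, 0, -5, 0], [0, 8, 0, -10, 0], [0, 14, 0, -15, 0], [0, 20, 0, -18, 0], [0, 26, 0, -20, 0], [0, 32, 0, -20, 0], [0, 38, 0, -20, 0], [0, 44, 0, -20, 0], [0, 48, 0, -20, 0], [0, 48, 0, -20, 0]]])

```text
time_s: 16.03
eef_pos: [0.614, 0.1026, 0.1395]
eef_rot: [-0.0, 1.0, -0.03, 0.001]
wrist_force: [-0.1, -0.5, -0.6]
opening: 0.246
grasp_force: 75.2
```

```bash
python3 look.py f
```

```text
[0.614  0.1026 0.1395] [-0.1 -0.5 -0.6] [-0.06  0.04 -0.02] 0.2462493722681428
top cover 0.85 350
   0.03 z med 0.211 lo 0.207 hi 0.215 n18;   0.05 z med 0.212 lo 0.114 hi 0.231 n302;   0.07 z med 0.075 lo 0.058 hi 0.117 n30;
top pry_tool 0.43 168
   -0.13 z med 0.111 lo 0.108 hi 0.117 n6;   -0.11 z med 0.120 lo 0.091 hi 0.131 n58;   -0.09 z med 0.136 lo 0.098 hi 0.149 n67;   -0.07 z med 0.141 lo 0.122 hi 0.146 n5;   0.03 z med 0.210 lo 0.206 hi 0.211 n5;   0.05 z med 0.212 lo 0.206 hi 0.217 n27;
scene cover 0.71 0

scene pry_tool 0.9 282
   -0.13 z med 0.112 lo 0.110 hi 0.114 n5;   -0.11 z med 0.115 lo 0.091 hi 0.131 n62;   -0.09 z med 0.127 lo 0.099 hi 0.150 n74;   -0.07 z med 0.138 lo 0.112 hi 0.157 n41;   -0.05 z med 0.159 lo 0.149 hi 0.170 n6;   -0.03 z med 0.161 lo 0.147 hi 0.178 n30;   -0.01 z med 0.170 lo 0.160 hi 0.179 n20;   0.01 z med 0.188 lo 0.178 hi 0.197 n21;   0.03 z med 0.202 lo 0.196 hi 0.213 n21;
```

View pics/f_scene.png

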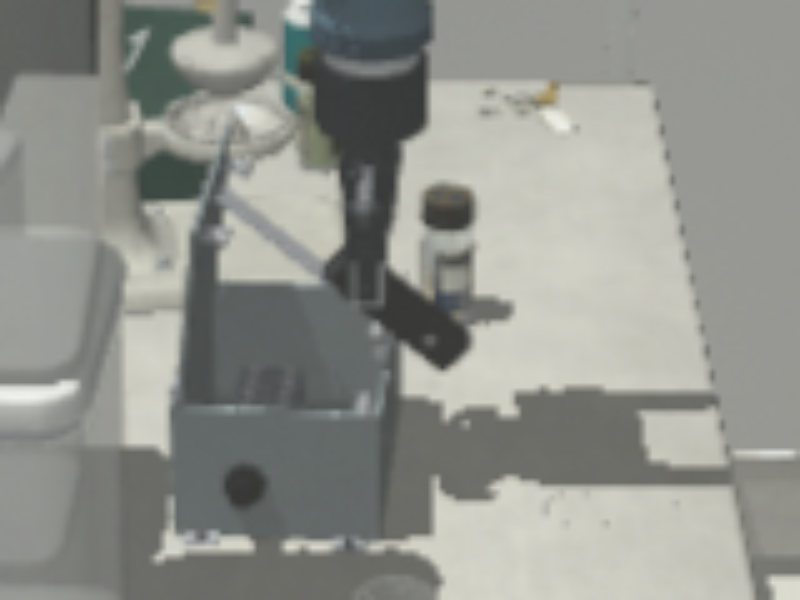

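The scene view shows the cover standing nearly upright, its edge at ~(235,110), with the blade tip resting against it at (228,195). I'm withdrawing now, turning the tool about 1 rad and going down in front of the box.

Request:
move_arm(series=[[[0, -10, 0, 0, 0], [0, -35, 0, -5, 0], [0, -65, 0, -10, 0], [0, -95, 0, -10, -0.1], [0, -125, 0, -10, -0.2], [0, -150, 4, -10, -0.3], [0, -155, 8, -10, -0.4], [0, -155, 10, -10, -0.5], [0, -155, 10, -10, -0.6], [0, -155, 10, -10, -0.7]]])

```text
time_s: 17.17
eef_pos: [0.4573, 0.102, 0.1497]
eef_rot: [0.0, 0.948, 0.317, 0.001]
wrist_force: [0.4, 0.2, -1.7]
opening: 0.241
grasp_force: 75.3
```

Request:
move_arm(series=[[[0, 0, 0, 10, -0.1], [0, 0, 0, 30, -0.2], [0, 0, 0, 50, -0.3], [0, 0, 0, 70, -0.3], [0, 0, 0, 78, -0.3], [0, 0, 0, 83, -0.3], [0, 0, 0, 88, -0.3], [0, 0, 0, 93, -0.3], [0, 0, 0, 98, -0.3], [0, 0, 0, 98, -0.3]]])

```text
time_s: 18.0
eef_pos: [0.4591, 0.1025, 0.0527]
eef_rot: [0.0, 0.892, 0.453, 0.002]
wrist_force: [-0.7, 2.8, 8.2]
opening: 0.245
grasp_force: 76.4
```

Run:
```python
from h import *
s=ctrl.get_obs(); print(s["eef_pos"],s["q"],s["wrist_force"],s["time_s"])
for n in("top","scene"):
    im,d=camera(n); cv2.imwrite(f"pics/g_{n}.png",cv2.resize(im[150:290,230:390],None,fx=4,fy=4)); W=pts(n,d)
    for q in outline_of("pry_tool",n)[:1]:
        p=W[q["region"]&(d>0)]; print(n,q["conf"],p.min(0),p.max(0),p[p[:,2].argmax()])
```

```text
[0.45914692 0.10250975 0.05270114] [-3.40444092e-02  2.01957945e-01  1.99581355e+00  1.08177157e-03
  9.40649280e-01  5.96865040e-01] [-0.73507941  2.77387116  8.15922707] 18.0
top 0.47 [ 0.50109311  0.12329509 -0.00249367] [0.52569537 0.20416802 0.37851261] [0.50517092 0.14546095 0.37851261]
scene 0.56 [ 0.40868675 -0.0153208   0.00060142] [0.5023874  0.17564794 0.11289858] [0.49976761 0.17564794 0.11289858]
```

View pics/g_scene.png

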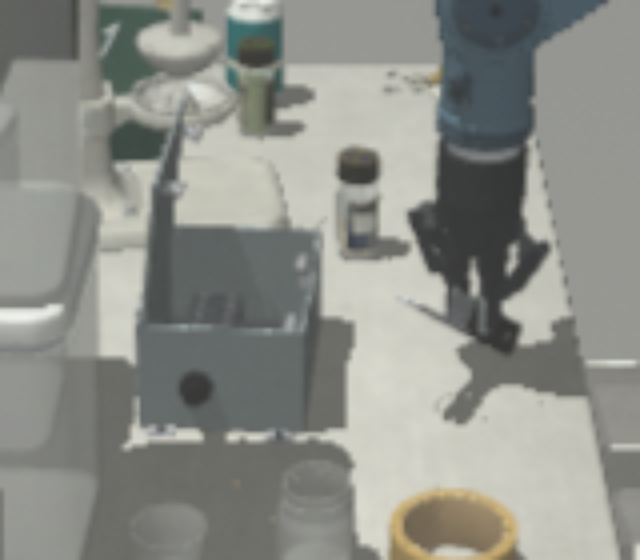

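The scene view shows the cover staying upright. The tool's rear has touched the table at ~(505,345) with its tip still raised. I keep lowering so it rotates flat in the grip.

Request:
move_arm(series=[[[0, 0, 0, 4, 0], [0, 0, 0, 9, 0], [0, 0, 0, 14, 0], [0, 0, 0, 19, 0], [0, 0, 0, 24, 0], [0, 0, 0, 29, 0], [0, 0, 0, 34, 0], [0, 0, 0, 38, 0], [0, 0, 0, 41, 0], [0, 0, 0, 42, 0]]])

```text
time_s: 19.03
eef_pos: [0.4629, 0.1026, 0.0124]
eef_rot: [0.002, 0.892, 0.453, 0.005]
wrist_force: [4.9, 6.4, 14.1]
opening: 0.239
grasp_force: 75.2
```

Request:
move_arm(series=[[[0, 0, 0, 0, 0], [0.3, 0, 0, 0, 0], [0.4, 0, 0, 0, 0], [0.5, 0, 0, 0, 0], [0.7, 0, 0, 0, 0], [0.8, 0, 0, 0, 0], [0.8, 0, 0, 0, 0], [0.8, 0, 0, -10, 0], [0.8, 0, 0, -40, 0], [0.8, 0, 0, -70, 0]]])

```text
time_s: 19.87
eef_pos: [0.4557, 0.1021, 0.0794]
eef_rot: [-0.001, 0.892, 0.453, -0.002]
wrist_force: [0.8, 0.1, 0.6]
opening: 0.798
grasp_force: 0.0
```

Request:
move_arm(series=[[[0.8, 0, 0, -30, 0], [0.8, 0, 0, -60, 0], [0.8, -20, 0, -90, 0], [0.8, -50, 0, -100, 0], [0.8, -80, 0, -100, 0], [0.8, -110, 0, -100, 0], [0.8, -110, 0, -100, 0], [0.8, -110, 0, -100, 0], [0.8, -110, 0, -100, 0], [0.8, -110, 0, -100, 0]]])

```text
time_s: 20.7
eef_pos: [0.3929, 0.0137, 0.1796]
eef_rot: [0.0, 0.891, 0.453, 0.0]
wrist_force: [0.4, -0.3, 0.4]
opening: 0.8
grasp_force: 0.0
```

Run:
```python
from h import *
for n in("top","scene"):
    im,d=camera(n); cv2.imwrite(f"pics/i_{n}.png",cv2.resize(im[150:290,230:390],None,fx=4,fy=4)); W=pts(n,d)
    for o in("pry_tool","cover"):
        for q in outline_of(o,n)[:1]:
            p=W[q["region"]&(d>0)]; print(n,o,q["conf"],np.percentile(p,3,axis=0).round(3),np.percentile(p,97,axis=0).round(3))
```

```text
top pry_tool 0.97 [ 0.419  0.043 -0.001] [0.532 0.197 0.034]
top cover 0.59 [ 0.699  0.025 -0.   ] [0.772 0.18  0.229]
scene pry_tool 0.71 [0.706 0.036 0.117] [0.726 0.183 0.227]
scene cover 0.67 [ 0.703 -0.139  0.097] [0.731 0.184 0.227]
```

View pics/i_scene.png

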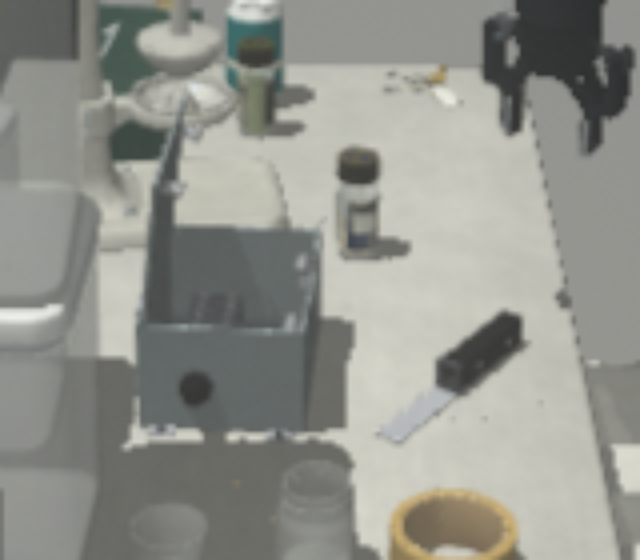

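The tool lies flat in front of the box at ~(450,380), clear of it. The cover is upright and the bystanders haven't moved.

```bash
python3 -c "
from bench import order; print(order.hand_in())"
```

```text
the job is handed in; nothing more can be done
None
```

The job is handed in: the cover was levered free with the pry tool and stands nearly upright (about 1.45 rad), the tool lies flat on the table in front of the box, and the tape roll and jars look undisturbed; the judge's verdict was not shown.

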